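Feed a ring tray past a drop gate

TASK

A tray with a spindle ring waits in the feed chute, in front of the closed red drop gate. Press the yellow bar beside the chute down with one fingertip so that the gate swings up and, while you keep it down, push the tray from behind by its upright board with the other finger, past the gate and home against the end stop; only then let go of the bar, so that the gate drops shut behind the tray. Nothing is to be gripped or lifted, the tray must not be run into the gate nor the gate dropped on it, and the ring stays in the tray and all other things stay where they are.

Things in the scene. Friction and masses are not known exactly. Their poses are not given: they have to be found in the camera images.
- chute: Fixed feed chute on a plywood base 4 mm thick. Origin on the table surface (z 0) under the closed gate, midway between the guide walls; x = the way the tray is pushed, y towards the yellow bar (away from the robot), z up. Channel floor z 4 mm; wall inner faces y +-36 mm, outer +-42, tops z 18 mm, x -234 to +88. Base y -44 to +62 mm. At home the tray's origin is at chute x +44 mm.
- shaft_mid (a point): Middle of the rocker shaft's axis, chute (-106, 52, 36) mm. The shaft (radius 4 mm) is parallel to chute x, from chute x -222 to +10 mm. Two fixed steel bearing blocks, 16 (x) x 17 (y) mm, tops at z 44 mm, carry it at chute x -24 and -165 mm.
- gate_hinge (a joint): Angle (rad) of the rocker that carries both the red gate and the yellow bar: 0 = gate closed; grows as the bar is pressed down and the gate rises; end of travel 1.05. Tray and ring pass freely under the gate from 0.7 on. A weak spring shuts it again when let go; pressing the bar 25 to 45 mm from the shaft takes about 2 to 7 N.
- rocker: Shaft, red gate leaf and yellow press bar in one piece. Origin on the shaft axis in the gate plane, chute (0, 52, 36) mm; at joint 0 its axes are the chute's. The bar is a flat strip parallel to the chute, 50 mm wide, 5 mm thick, chute x -255 to -50 mm, lying 15 to 65 mm from the shaft axis. Press it anywhere along its length; a fingertip slides along it.
- gate_tip (a point): Free end of the red gate leaf (5 mm thick along the chute, 78 mm long, 26 mm high), 85 mm from the shaft axis. Closed, the leaf reaches across the channel from chute y 45 to -33 mm, z 21 to 47 mm; open, it stands up slanting, up to z 120 mm. The tray cannot push it open.
- bar_edge (a point): Middle of the bar's outer (free, at joint 0 upper) long edge, 65 mm from the shaft axis, at chute x -152 mm. At joint 0 the bar slants up and outward at 0.9 rad (this edge near chute y 92, z 87 mm); at joint 0.9 the bar is level, its top at z 38.5 mm, over chute y 67 to 117 mm.
- tray: Loose wooden slide tray, 0.2 to 0.4 kg. Axes as the chute's; origin on the channel floor under the middle of the ring pocket, an open box 64 (x) x 68 (y) x 24 mm high. Behind it a tongue 26 mm wide, 6 mm high leads to the upright push board: x -112 to -120 mm, 64 mm wide (y +-32), 66 mm high. The tray starts with its origin at chute x -56 to -96 mm.
- push_face (a point): Point on the rear face of the tray's push board, in the middle of its width, 45 mm above the tray's underside. Push here or to either side, towards the tray's +x.
- stop_face (a point): Centre of the face of the end stop that the tray's pocket meets, at chute x +76 mm, z 18 mm; the stop's top is at z 32 mm.
- ring: Grey turned spindle spacer ring, 54 mm diameter, 30 mm high, 0.22 kg, lying loose in the tray's pocket (floor and walls 3 mm thick); origin at the centre of its underside.
- setting_block: Bystander: light grey block 40 x 60 x 30 mm with a black knob on top, to the right behind the chute; origin at the centre of its underside.
- tape_measure: Bystander: yellow pocket tape 36 x 78 x 61 mm, to the right behind the chute; origin at the centre of its underside.
- offcut: Bystander: pine offcut 50 x 110 x 32 mm, to the left behind the chute; origin at the centre of its underside.
- pencil: Bystander: red flat carpenter's pencil, 9 x 118 x 8 mm, lying beyond the end stop; origin at the centre of its underside.
Things that resemble listed ones, but are neither listed nor needed, are in the scene too. What is shaped like the ring but green is not meant.

How it is judged:
On the way, in this order (a step that is already met when the one before it is completed fails the run):
1. a finger holds the bar down and the gate stands open while the tray is still in front of the gate (value of joint gate_hinge above 0.6 rad and contact force between the fingers and rocker above 0.3 N and x of tray in the frame of chute below -0.04 m), for 0.1 s.
2. the tray is home against the end stop with the bar still held down (x of tray in the frame of chute above 0.038 m and value of joint gate_hinge above 0.6 rad and contact force between the fingers and rocker above 0.3 N), for 0.1 s.
At the end, for the whole second after the job is handed in: The tray is home, within 6 mm of the end stop (its origin beyond chute x 38 mm), flat on the channel floor and at rest, with the ring lying in its pocket, and the gate has dropped shut behind it (hinge under 0.08 rad) (x of tray in the frame of chute above 0.038 m and z of tray in the frame of chute below 0.008 m and value of joint gate_hinge below 0.08 rad and horizontal distance between ring and tray below 0.008 m and z of ring in the frame of tray below 0.008 m and linear speed of tray below 0.01 m/s); the robot touches nothing.
It fails at once if the tray or the ring was run into the gate, or the gate dropped on them (contact force between any of tray, ring and rocker above 3 N).
It fails at once if the tray was lifted or tipped (z of tray in the frame of chute above 0.016 m or angle between tray's own z axis and vertical above 0.25 rad).
It fails at once if the ring was lifted out of the tray (z of ring in the frame of tray above 0.015 m).
It fails at once if a bystander was disturbed (distance of any of setting_block, tape_measure, offcut, pencil from where it was at the start of the episode above 0.02 m).
It also fails if it takes over 43 s, if anything falls off the work surface, if the arm or the gripper's body presses on something with over 40 N, if the wrist force passes 120 N, or if a joint passes its speed limit or range.

ROBOT

A 6-joint arm with a two-finger parallel gripper is mounted at the origin on a cart in front of the work surface, level with it; the furniture and walls round the work are solid. World frame = base frame: x ahead of the robot, y to its left, z up, the work surface at z = 0. Lengths are in m, angles in rad, forces in N, time in s.
With the tool pointing down it reaches from about 0.35 to 0.975 m from the base axis. Payload 4.9 kg.
Tool frame: the origin (TCP) lies at the very end of the fingers, on their centre line; the grasp point (between the pads) lies 19 mm behind it (ctrl.pinch_z is the distance from the TCP to the grasp point, in m); z points along the fingers, y is the direction in which the jaws open and shut (so a half turn about z gives the same grasp; the last joint's range is limited). The gripper opens to 85 mm and grips with 20 to 120 N. Pads are 22 mm wide; open, the fingers measure 114 mm over their backs; the gripper's body (76 mm by 85 mm) begins 54 mm behind the grasp point. The pads swing forward as they close: fully open they stand 13 mm farther back than shut.
Start: joints at [-1.25, 0.053, 1.613, -0, 1.476, -0.119], TCP at [0.266, -0.566, 0.195] pointing down, gripper open.
Joint ranges: [-3.01, 3.01], [-1.01, 2.22], [0.06, 2.58], [-1.02, 4.17], [0.09, 2.62], [-3.14, 3.14]. Speed limits (rad/s): [2.57, 2.57, 3.14, 3.14, 3.14, 3.14].

INTERFACE

Orientations are given as a rotation vector (axis times angle).
In Python, from station import ctrl gives the robot as it stands.
- The arm moves only by the tool carry_out, never from a script. Its argument "series" is a list of rows, each a list of 7 numbers: the shift along the world's x, y, z each as a share of 0.025 m, from -1 to 1, then the turn, a rotation vector about the world's x, y, z each as a share of 0.1 rad, from -1 to 1, then the opening, from 0 (shut) to 1 (fully open). A call has 1 to 12 rows; each row shifts and turns the commanded pose from where the row before left it; what a row does not reach is not made up. A row lasts 1/10 s, in which the tool goes at most 50 mm and 8.59 degrees, less where a joint would pass 70% of its speed; a pose out of reach is approached as far as the arm can. A call with a number of a shift or a turn outside -1 to 1 is refused whole. A call with a gripper value outside its range is refused whole. The fingers move at their own pace and stop on an object; "grip_force" is the grip in N (left out, the last holds). Time passes only in rows, so rows that do not move let the fingers close. It gives the time, the measured TCP pose, the force and the opening at its end, in the units of the state.
- ctrl.get_obs(): the state, without advancing time (a new reading comes with each control period).
- ctrl.get_image(name): name is "side" or "top"; returns a dict with "frame" (480x640x3 uint8, blue, green, red), "fx", "fy", "cx", "cy" (pixels), "k1" (the pictures are not rectified: a ray, as slopes to the right and down, at radius r is drawn at 1 + k1 r^2 times it, then the intrinsics apply), "R" (3x3) and "t" (3): a world point X has camera coordinates R X + t. Camera axes: x right, y down, z forward; pixel columns grow to the right and rows downward; lengths in m; the calibration is good to about 2 mm. A picture is of the moment at which its call begins. There is no depth.
- ctrl.finish_job(): hands the job in, once; it reports no verdict.
Trained networks look in a picture, given as the dict that the camera call returned (one of the last four; its "shot" number tells which), for a name from the list of things; names that differ only in an ending like _2 or _b are one class to them, and where a whole thing is asked for, a point or a joint stands for the part that bears it (a point fixed in the world has none). Each returns a list of dicts, best first, with "p" (0 to 1); they miss things now and then, are a little off and sometimes report something else, mostly with a low value. They report only what shows in the picture. A call takes as long as a camera call. They do not tell look-alikes from the thing itself.
- ctrl.trace(picture, name): "mask" (480x640 bool, what is visible of it) and "rect" ([left, top, width, height] as shares, 0 to 1, of the picture: columns of its width, rows of its height, round what is visible of it).
- ctrl.mark_of(picture, name): "position" ([column, row] as shares, 0 to 1, of the picture: columns of its width, rows of its height: a listed point, or the origin of a listed thing).
The state is a dict: "t": time; "q": joint angles; "dq": joint speeds; "effort": joint torques, N m; "tool_pos": TCP position; "tool_rot": TCP orientation; "contact_force": force on the tool from outside, world axes, zero at the start; "wrist_torque": the same for the moment, N m; "opening": finger opening in m.
Only numpy, scipy, OpenCV 4.12 (cv2) and the standard library are available. Lean on these libraries where they do the work, as an engineer would, in place of code of your own. Each camera call takes 0.05 s, during which the arm holds its last target.

## Working session

There is one attempt and no reset: what is moved stays moved. The work goes in short steps, Python scripts to look and compute and a tool call to move; the robot and the scene stay as the last step left them, time stands still between calls to the robot, and variables do not carry over. Pictures are saved under pics/ and viewed, and the job is handed in when it is done.

Besides the shell and the picture viewer there is one more tool, called after "Request:" as name([rows], argument=value, ...), one row to a line, values as JSON. carry_out: Moves the arm, as the interface text tells. Shift numbers are shares of 0.025 m and turn numbers shares of 0.1 rad, none past 1 either way. Its arguments: {"type":"object","properties":{"series":{"type":"array"},"grip_force":{"type":"number"}},"required":["series"]}

```bash
ls; mkdir -p pics
python3 - <<'E'
from station import ctrl
import cv2
print(ctrl.get_obs())
for n in("side","top"):
    im=ctrl.get_image(n); cv2.imwrite(f"pics/{n}0.png",im["frame"])
    print(n,{k:im[k] for k in im if k!="frame"})
    for o in ["chute","shaft_mid","gate_hinge","rocker","gate_tip","bar_edge","tray","push_face","stop_face","ring","setting_block","tape_measure","offcut","pencil"]:
        try:
            r=ctrl.mark_of(im,o); print(o,[(round(d["p"],2),round(d["position"][0]*640,1),round(d["position"][1]*480,1)) for d in r[:3]])
        except Exception as e: print(o,e)
print(ctrl.get_obs()["t"])
E
```

```text
pics
{'t': 0.0, 'q': array([-1.24998352e+00,  5.33725844e-02,  1.61428120e+00,  1.65848026e-05,
        1.47596673e+00, -1.19013682e-01]), 'dq': array([-0.00072822,  0.00029578,  0.00059328,  0.00111795,  0.00054829,
       -0.00083542]), 'effort': array([-4.67376067e-04, -3.93671966e+01, -3.70179749e+01, -1.13061001e-04,
        6.93050111e-03,  6.14847224e-06]), 'tool_pos': array([ 0.26589488, -0.56486547,  0.19326097]), 'tool_rot': array([-3.06396168e+00, -6.84879678e-01,  2.94866158e-04]), 'contact_force': array([ 0.29506962,  0.16616679, -0.22506407]), 'wrist_torque': array([0.0401242 , 0.03043174, 0.00153309]), 'opening': 0.08542862759884011}
side {'fx': 585.4359458668896, 'fy': 585.4359458668896, 'cx': 320.03478404211563, 'cy': 237.8838974661684, 'k1': -0.043726046190219595, 'R': array([[ 0.99976929,  0.00500593, -0.0208878 ],
       [-0.01406789, -0.58225455, -0.81288482],
       [-0.01623126,  0.81299113, -0.5820498 ]]), 't': array([-0.53100856,  0.03600283,  1.09113982]), 'shot': 1}
chute [(0.81, 268.8, 269.2)]
shaft_mid [(0.72, 249.9, 248.7), (0.57, 314.1, 217.7)]
gate_hin
[... 893 characters left out ...]
 326.9, 283.6)]
shaft_mid [(0.89, 284.4, 246.5)]
gate_hinge it knows: bar_edge, chute, gate_tip, offcut, pencil, push_face, ring, rocker, setting_block, shaft_mid, stop_face, tape_measure, tray
rocker [(0.56, 332.2, 260.2), (0.47, 265.0, 220.4)]
gate_tip [(0.55, 321.9, 296.2)]
bar_edge [(0.68, 263.7, 219.7), (0.53, 284.1, 245.6)]
tray [(0.59, 302.4, 276.1)]
push_face [(0.83, 244.3, 265.3), (0.44, 332.3, 260.7)]
stop_face [(0.57, 362.2, 295.0)]
ring [(0.94, 418.5, 285.0), (0.69, 300.3, 277.2), (0.55, 234.0, 187.1)]
setting_block [(0.67, 426.7, 233.4)]
tape_measure [(0.96, 409.7, 193.6)]
offcut [(0.57, 234.7, 185.8), (0.42, 329.9, 283.6)]
pencil [(0.49, 384.6, 293.1), (0.22, 356.3, 293.7)]
1.4
```

View pics/side0.png

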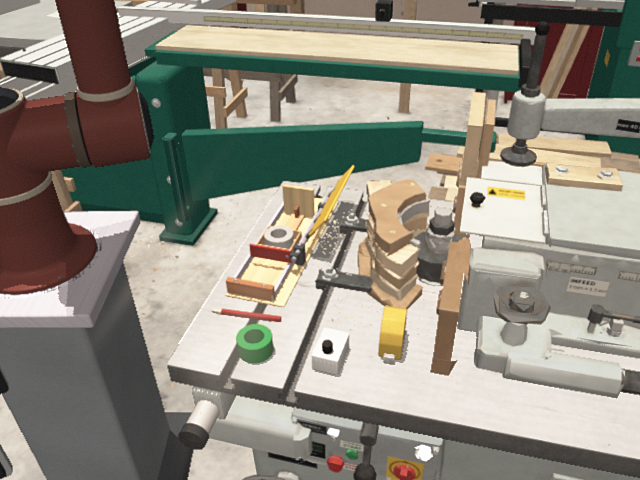

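View pics/top0.png

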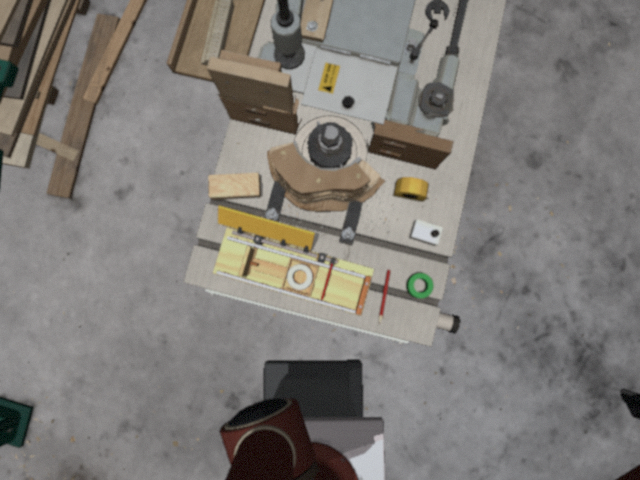

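```bash
cat > h.py <<'E'
import numpy as np, cv2
from scipy.optimize import least_squares
def proj(im,X):
    X=np.atleast_2d(X); c=X@im["R"].T+im["t"]; s=c[:,:2]/c[:,2:]; r2=(s**2).sum(1,keepdims=True)
    s=s*(1+im["k1"]*r2); return s*[im["fx"],im["fy"]]+[im["cx"],im["cy"]]
def ch2w(p,X):
    X=np.atleast_2d(X); c,s=np.cos(p[2]),np.sin(p[2])
    return X@np.array([[c,s,0],[-s,c,0],[0,0,1]])+[p[0],p[1],0]
def rock(X,a): # chute pt at joint 0 -> at joint a ; rotate about x axis at (y .052,z .036); gate (-y side) rises
    X=np.atleast_2d(X).astype(float).copy(); y=X[:,1]-.052; z=X[:,2]-.036
    c,s=np.cos(-a),np.sin(-a)
    X[:,1]=.052+c*y-s*z; X[:,2]=.036+s*y+c*z; return X
E
cat > fit.py <<'E'
from h import *
from station import ctrl
ims={n:ctrl.get_image(n) for n in("side","top")}
P={"chute":(0,0,0),"shaft_mid":(-.106,.052,.036),"gate_tip":None,"bar_edge":(-.152,.0924,.0869),"stop_face":(.076,0,.018),"rocker":(0,.052,.036)}
T={"tray":(0,0,.004),"push_face":(-.120,0,.049),"ring":(0,0,.007)}
P["gate_tip"]=(0,-.033,.034)
obs=[]
for n,im in ims.items():
    for o in list(P)+list(T):
        for d in ctrl.mark_of(im,o): 
            obs.append((n,o,np.array(d["position"])*[640,480],d["p"]))
def model(p,n,o):
    X=np.array(P[o] if o in P else T[o],float)
    if o in T: X=X+[p[3],0,0]
    return proj(ims[n],ch2w(p,X))[0]
def res(p,ob): return np.concatenate([(model(p,n,o)-u)*pp for n,o,u,pp in ob])
best=None
for yaw in np.linspace(-2.6,-0.6,9):
    r=least_squares(res,[.5,0,yaw,-.07],args=(obs,),loss="cauchy",f_scale=2)
    if best is None or r.cost<best.cost: best=r
print(best.x,best.cost)
for n,o,u,pp in obs: print(n,o,round(pp,2),u.round(1),(model(best.x,n,o)-u).round(1))
np.save("p.npy",best.x)
p=best.x
s=2.6
def draw(n,x0,y0,w,h,name):
    im=ims[n]; k=800/w
    f=cv2.resize(im["frame"][y0:y0+h,x0:x0+w],None,fx=k,fy=k,interpolation=cv2.INTER_CUBIC)
    cv2.imwrite(f"pics/{name}_raw.png",f)
    def line(A,B,col):
        L=np.linspace(A,B,2); u=proj(im,ch2w(p,L)); u=((u-[x0,y0]+.5)*k).astype(int)
        cv2.line(f,tuple(map(int,u[0])),tuple(map(int,u[1])),col,1)
    for y in(-.036,.036,-.042,.042): line((-.234,y,.018),(.088,y,.018),(255,0,0))
    for a,b in (((0,.045,.047),(0,-.033,.047)),((0,-.033,.021),(0,-.033,.047))): line(a,b,(255,0,255))
    def bp(x,r): return (x,.052+r*np.cos(.9),.036+r*np.sin(.9))
    for a,b in ((bp(-.255,.065),bp(-.05,.065)),(bp(-.255,.015),bp(-.05,.015)),(bp(-.255,.015),bp(-.255,.065)),(bp(-.05,.015),bp(-.05,.065))): line(a,b,(0,255,0))
    t=p[3]
    for a,b in (((t-.12,-.032,.07),(t-.12,.032,.07)),((t-.12,-.032,.07),(t-.12,-.032,.004)),((t-.032,-.034,.028),(t-.032,.034,.028)),((t+.032,-.034,.028),(t+.032,.034,.028))): line(a,b,(255,255,0))
    line((.076,-.036,.032),(.076,.036,.032),(0,0,255))
    cv2.imwrite(f"pics/{name}.png",f)
import sys
k=sys.argv[1]
draw("top",190,185,200,150,"t"+k); draw("side",210,150,160,160*3//4+40-10,"s"+k)
E
sed -i 's/160\*3\/\/4+40-10/120/; s/210,150,160/215,170,180/; s/,120,"s"/,135,"s"/' fit.py; python3 fit.py 1
```

```text
[ 0.43875897 -0.04003975 -1.85662315 -0.05728245] 134.98551918849756
side chute 0.73 [268.6 266.6] [-0.1  0.9]
side chute 0.4 [276.8 246. ] [-8.3 21.5]
side chute 0.31 [339.9 193.9] [-71.4  73.5]
side shaft_mid 0.61 [313.8 223.1] [-0.7 -0.1]
side gate_tip 0.91 [247.7 250. ] [ 2.1 -0.5]
side bar_edge 0.9 [340.8 191.4] [-0.6 -1.1]
side bar_edge 0.4 [332.3 354.8] [   7.9 -164.5]
side stop_face 0.74 [251.  288.4] [ 0.7 -2.1]
side rocker 0.68 [293.8 257. ] [ 1.2 -0.9]
side tray 0.83 [279.5 249.4] [-0.2 -2.1]
side push_face 0.63 [296.7 192. ] [1.8 2.3]
side ring 0.77 [282.7 246.4] [-3.5 -0.3]
side ring 0.7 [252.4 349.9] [  26.7 -103.9]
top chute 0.66 [323.5 283.6] [2.3 0.9]
top shaft_mid 0.92 [283.7 241.6] [0.7 5.3]
top gate_tip 0.9 [321.4 298.9] [0.4 0.5]
top bar_edge 0.79 [270.8 221.4] [-4.5 -2.3]
top bar_edge 0.42 [382.5 296.9] [-116.2  -77.8]
top stop_face 0.95 [360.1 290.5] [0.1 3.5]
top rocker 0.7 [331.8 260.5] [ 0.9 -0.1]
top tray 0.97 [301.2 278.1] [-0.8 -0.9]
top push_face 0.69 [242.5 259.9] [1.8 1. ]
top ring 0.94 [418.7 284.1] [-118.3   -6.9]
top ring 0.83 [299.7 276.6] [0.6 0.6]
```

View pics/t1.png

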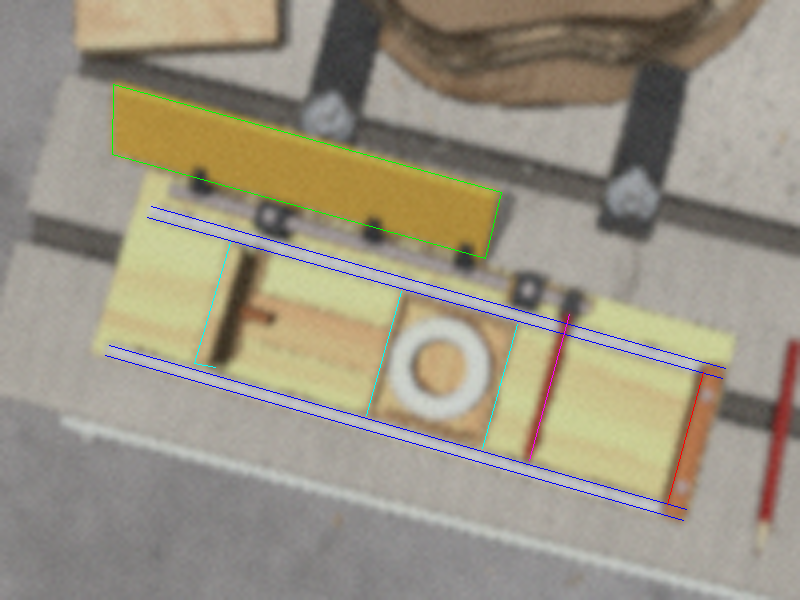

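View pics/s1.png

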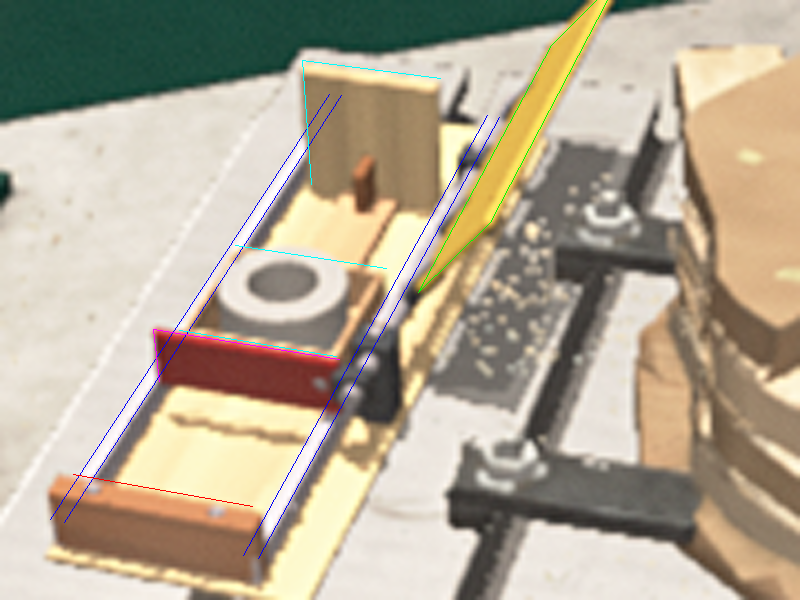

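View pics/t1_raw.png

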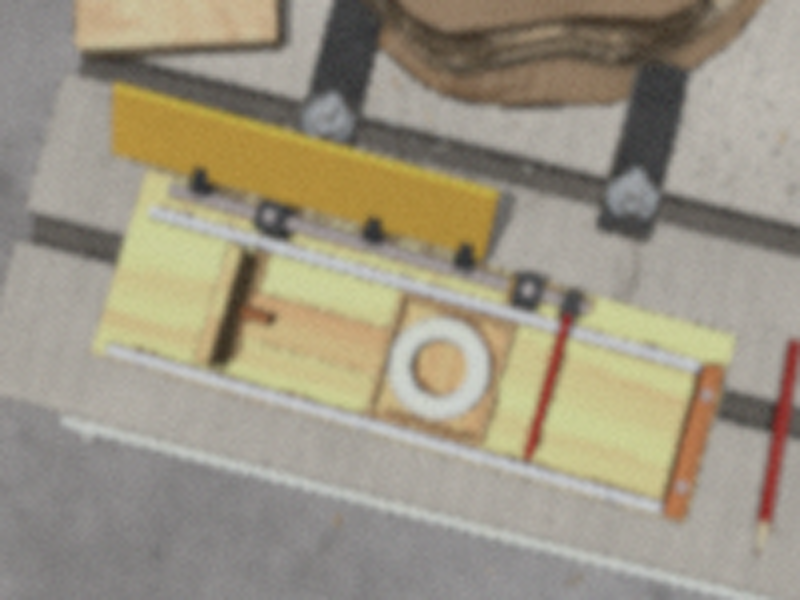

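Look-alikes, by side-view pixel:
- **Ring:** grey ring in the tray (280,246). The green ring (253,344) is not meant.
- **Bar:** yellow strip (330,210), as against the yellow tape measure (393,330).
- **Gate:** red leaf (270,253), as against the red pencil (250,315).
- **Tray:** pocket with the upright board (298,195).

The overlay crops confirm the choice. The chute model lies on the walls, bar, gate and board in both views. Now I'll transit high.

Request:
carry_out([
  [0.38,1,0.2,0,0,0.3,0.75],
  [0.38,1,0.2,0,0,0.3,0.75],
  [0.38,1,0.2,0,0,0.3,0.75],
  [0.38,1,0.2,0,0,0.3,0.75],
  [0.38,1,0.2,0,0,0.3,0.75],
  [0.38,1,0.2,0,0,0.3,0.75],
  [0.38,1,0,0,0,0.3,0.75],
  [0.38,1,0,0,0,0.3,0.75],
  [0.38,1,0,0,0,0.3,0.75],
  [0.38,1,0,0,0,0.3,0.75],
  [0.38,1,0,0,0,0.3,0.75],
  [0.38,1,0,0,0,0.3,0.75],
])

```text
t: 3.6
tool_pos: [0.3803, -0.2645, 0.2246]
tool_rot: [2.893, 1.224, 0.0]
contact_force: [-0.2, -0.1, 0.4]
opening: 0.0641
```

Request:
carry_out([
  [0.38,1,0,0,0,0.3,0.75],
  [0.38,1,0,0,0,0.3,0.75],
  [0.38,1,0,0,0,0.3,0.75],
  [0.38,1,0,0,0,0.3,0.75],
  [0.38,1,0,0,0,0.3,0.75],
  [0.38,1,0,0,0,0.3,0.75],
  [0.38,1,0,0,0,0.3,0.75],
  [0.38,1,0,0,0,0.3,0.75],
  [0.38,1,0,0,0,0.3,0.75],
  [0.38,1,0,0,0,0.3,0.75],
  [0.38,1,0,0,0,0.3,0.75],
  [0.38,1,0,0,0,0.3,0.75],
])

```text
t: 4.8
tool_pos: [0.4944, 0.0356, 0.2247]
tool_rot: [2.627, 1.723, 0.0]
contact_force: [0.2, -0.5, -0.4]
opening: 0.0642
```

```bash
cat > st.py <<'E'
from h import *
from station import ctrl
from scipy.spatial.transform import Rotation as Ro
p=np.load("p.npy")
def st():
    o=ctrl.get_obs(); R=Ro.from_rotvec(o["tool_rot"]).as_matrix()
    c,s=np.cos(p[2]),np.sin(p[2]); d=o["tool_pos"]-[p[0],p[1],0]; M=np.array([[c,s,0],[-s,c,0],[0,0,1]])
    print("t",round(o["t"],2),"world",o["tool_pos"].round(4),"chute mm",(M@d*1000).round(1),"toolz",R[:,2].round(3),"tooly chute",(M@R[:,1]).round(3),"F chute",(M@o["contact_force"]).round(2),"open",round(o["opening"],4))
    return o,R
if __name__=="__main__": st()
E
python3 st.py
```

```text
t 4.8 world [0.4944 0.0356 0.2247] chute mm [-88.3  32.  224.7] toolz [ 0. -0. -1.] tooly chute [0.124 0.992 0.   ] F chute [ 0.46  0.33 -0.4 ] open 0.0642
```

Request:
carry_out([
  [0.34,0.87,0,0,0,0.25,0.75],
  [0.34,0.87,0,0,0,0.25,0.75],
  [0.34,0.87,0,0,0,0.25,0.75],
  [0.34,0.87,0,0,0,0.25,0.75],
  [0.34,0.87,0,0,0,0.25,0.75],
  [0,0,-1,0,0,0,0.75],
  [0,0,-1,0,0,0,0.75],
  [0,0,-1,0,0,0,0.75],
  [0,0,-1,0,0,0,0.75],
  [0,0,0,0,0,0,0.75],
])

```text
t: 5.8
tool_pos: [0.5335, 0.1429, 0.1201]
tool_rot: [-2.512, -1.88, 0.011]
contact_force: [-0.6, -0.7, -0.2]
opening: 0.064
```

```bash
cat > look.py <<'E'
import sys
from st import *
o,R=st(); k=sys.argv[1]
for n,(x0,y0,w,h) in {"side":(215,120,200,150),"top":(190,170,200,150)}.items():
    im=ctrl.get_image(n); f=cv2.resize(im["frame"][y0:y0+h,x0:x0+w],None,fx=4,fy=4,interpolation=cv2.INTER_CUBIC)
    for pt,col in ((o["tool_pos"],(0,0,255)),(o["tool_pos"]+R[:,1]*.0391,(255,0,255)),(o["tool_pos"]-R[:,1]*.0391,(255,0,255))):
        u=((proj(im,pt)[0]-[x0,y0]+.5)*4).astype(int); cv2.circle(f,tuple(map(int,u)),3,col,-1)
    cv2.imwrite(f"pics/{n}{k}.png",f)
E
python3 look.py 2
```

```text
t 5.8 world [0.5335 0.1429 0.1201] chute mm [-202.2   39.3  120.1] toolz [-0.008 -0.001 -1.   ] tooly chute [ 0.     1.    -0.007] F chute [ 0.86 -0.36 -0.19] open 0.064
```

View pics/side2.png

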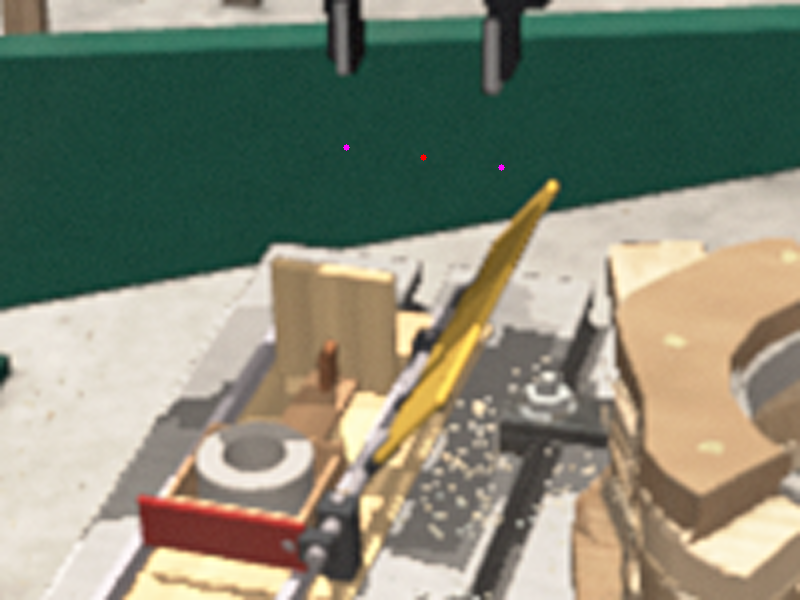

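View pics/top2.png

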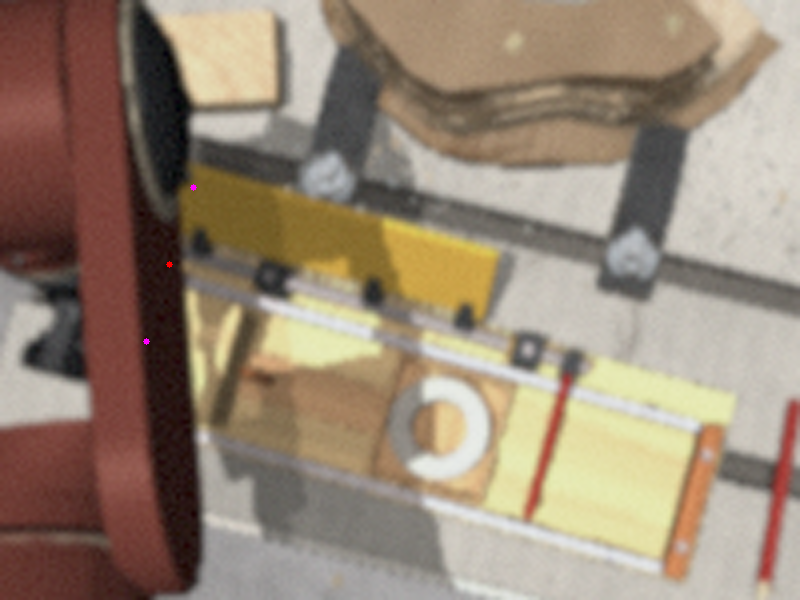

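The picture puts the fingertips at side crop (345,75) and (493,92), above the projected TCP-level dots at (346,148) and (501,167). That's more than the pad swing explains, so I'll check after settling.

```bash
python3 look.py 3
python3 - <<'E'
from st import *
im=ctrl.get_image("side"); o,R=st()
for dz in(0,.01,.02,.03,.04,.05):
    a=[((proj(im,o["tool_pos"]+s*R[:,1]*.0391+[0,0,dz])[0]-[215,120]+.5)*4).round() for s in(-1,1)]; print(dz,a)
cv2.imwrite("pics/full3.png",im["frame"])
E
```

```text
t 5.9 world [0.5365 0.1432 0.1247] chute mm [-203.4   42.1  124.7] toolz [-0.001 -0.    -1.   ] tooly chute [ 0.     1.    -0.001] F chute [ 0.35 -0.19  0.23] open 0.0641
t 6.05 world [0.538  0.1434 0.1268] chute mm [-204.    43.5  126.8] toolz [ 0.004  0.    -1.   ] tooly chute [0.    1.    0.003] F chute [ 0.14 -0.53 -0.03] open 0.0641
0 [array([355., 136.]), array([511., 154.])]
0.01 [array([354., 117.]), array([511., 135.])]
0.02 [array([354.,  98.]), array([511., 116.])]
0.03 [array([353.,  79.]), array([511.,  97.])]
0.04 [array([352.,  60.]), array([511.,  78.])]
0.05 [array([351.,  41.]), array([511.,  58.])]
```

View pics/side3.png

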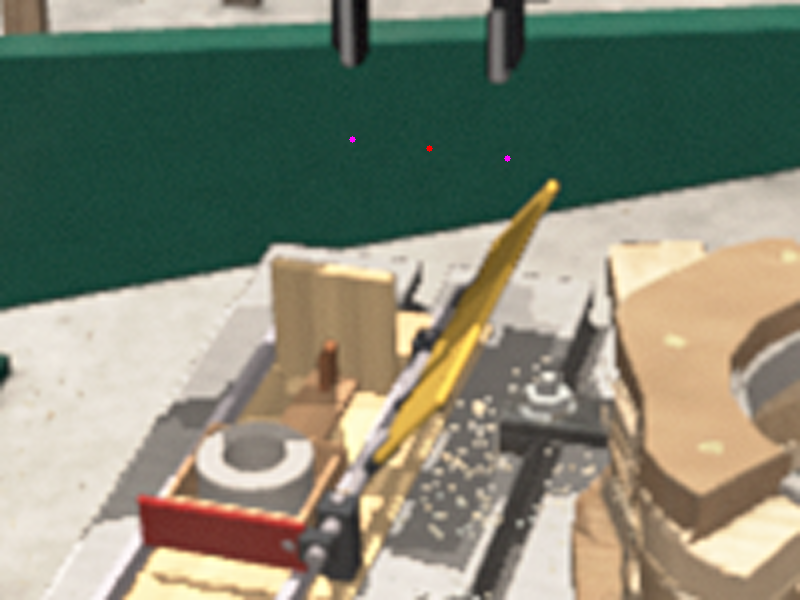

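View pics/full3.png

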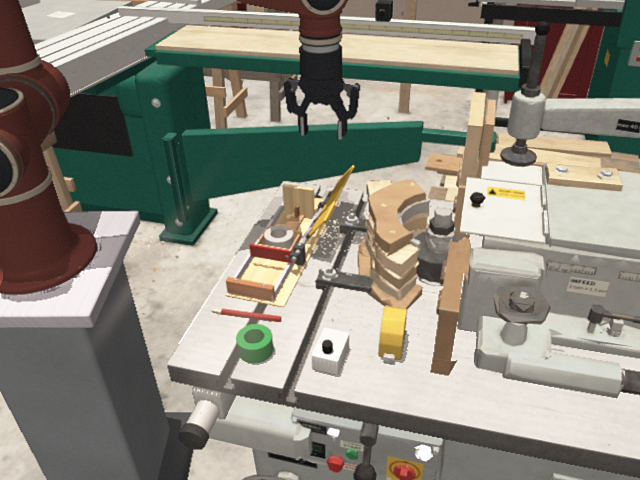

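The fingertips look 30 mm or more higher, or farther back, than the reported TCP. I'll lower in steps and check against the bar and board directly.

Request:
carry_out([
  [0,0,-0.6,0,0,0,0.75],
  [0,0,-0.6,0,0,0,0.75],
  [0,0,0,0,0,0,0.75],
  [0,0,0,0,0,0,0.75],
])

```text
t: 6.45
tool_pos: [0.5357, 0.1431, 0.0932]
tool_rot: [-2.514, -1.881, 0.003]
contact_force: [0.6, 0.4, 0.3]
opening: 0.0642
```

```bash
python3 look.py 4
```

```text
t 6.45 world [0.5357 0.1431 0.0932] chute mm [-203.1   41.4   93.2] toolz [-0.002 -0.    -1.   ] tooly chute [ 0.     1.    -0.002] F chute [-0.53  0.44  0.3 ] open 0.0642
```

View pics/side4.png

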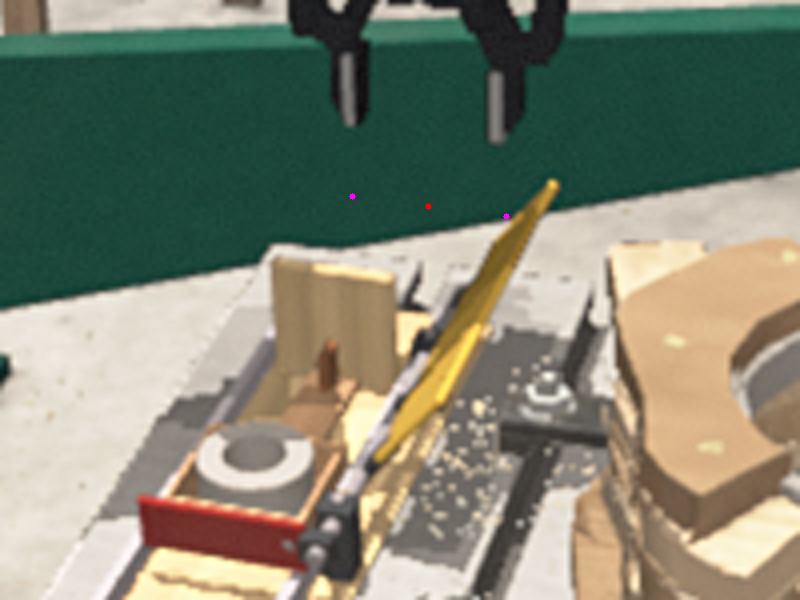

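View pics/top4.png

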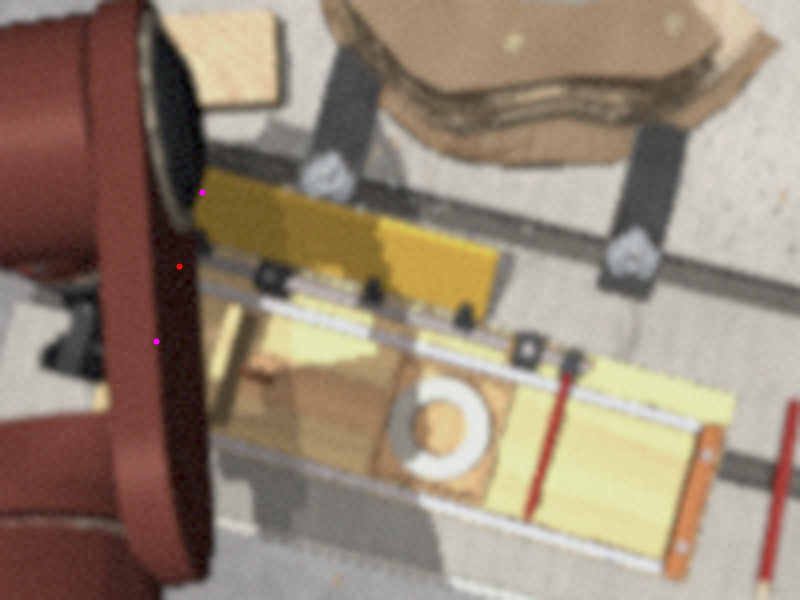

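Run:
```python
from st import *
im=ctrl.get_image("top"); o,R=st()
x0,y0,w,h=130,170,120,90;k=6.6
f=cv2.resize(im["frame"][y0:y0+h,x0:x0+w],None,fx=k,fy=k,interpolation=cv2.INTER_CUBIC)
f=cv2.convertScaleAbs(f,alpha=2,beta=20)
# hypotheses: A up 36mm; B 60mm further along world y
for off,col in (((0,0,.036),(0,0,255)),((0,.06,0),(255,0,255)),((0,0,0),(0,255,0))):
    for yy,zz in ((-.057,0.03),(.057,.03),(-.04,0),(.04,0),(-.07,.07),(.07,.07)):
        u=(proj(im,o["tool_pos"]+np.array(off)+R[:,1]*yy+[0,0,zz])[0]-[x0,y0]+.5)*k
        cv2.circle(f,tuple(map(int,u)),4,col,-1)
cv2.imwrite("pics/top5.png",f)
```

```text
t 6.6 world [0.5369 0.1433 0.0949] chute mm [-203.6   42.5   94.9] toolz [ 0.001  0.    -1.   ] tooly chute [0.    1.    0.001] F chute [ 0.02  0.35 -0.87] open 0.0639
```

View pics/top5.png

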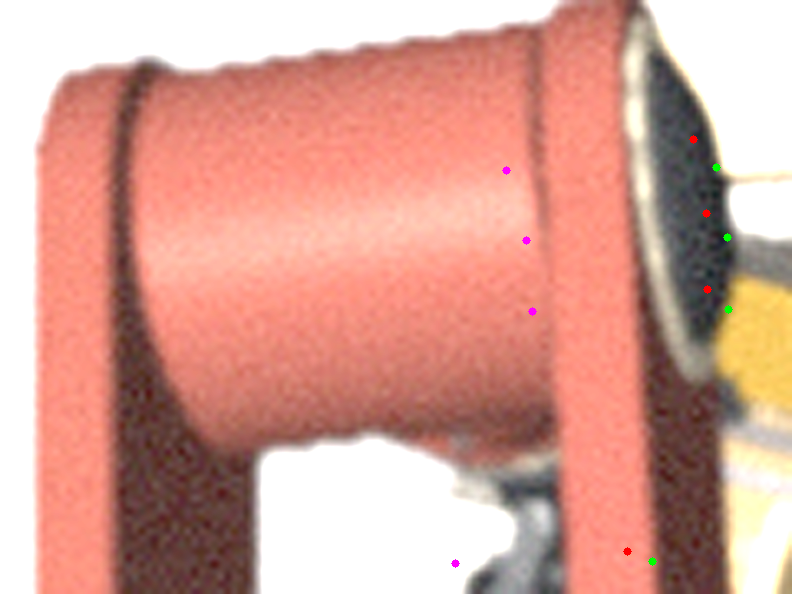

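Run:
```python
from st import *
im=ctrl.get_image("top"); o,R=st()
x0,y0,w,h=160,215,100,75;k=8
f=cv2.resize(im["frame"][y0:y0+h,x0:x0+w],None,fx=k,fy=k,interpolation=cv2.INTER_CUBIC)
f=cv2.convertScaleAbs(f,alpha=2,beta=20)
for off,col in (((0,0,.036),(0,0,255)),((0,.06,0),(255,0,255)),((0,0,0),(0,255,0))):
    for yy,zz in ((-.04,0),(-.04,.04),(-.07,.07),(-.06,.05),(-.038,.09)):
        u=(proj(im,o["tool_pos"]+np.array(off)+R[:,1]*yy+[0,0,zz])[0]-[x0,y0]+.5)*k
        cv2.circle(f,tuple(map(int,u)),4,col,-1)
cv2.imwrite("pics/top6.png",f)
print(-im["R"].T@im["t"])
```

```text
t 6.65 world [0.537  0.1433 0.0951] chute mm [-203.6   42.6   95.1] toolz [ 0.001  0.    -1.   ] tooly chute [0.    1.    0.001] F chute [-0.81  0.48 -0.12] open 0.0638
[ 0.42446954 -0.02418809  0.99409369]
```

View pics/top6.png

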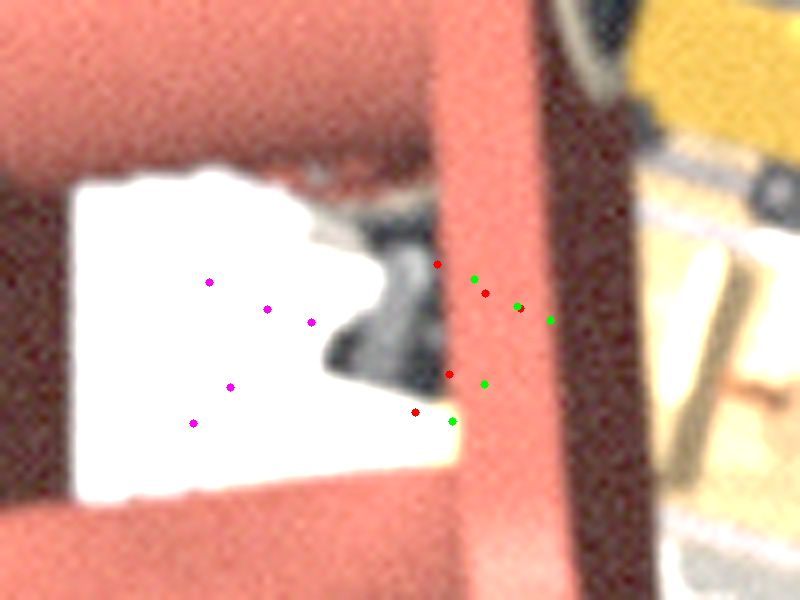

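Top crop: the visible knuckle (390,320) fits the "higher by about 30 mm" reading, not "farther back". I'll keep lowering with checks.

Request:
carry_out([
  [0,0,-0.6,0,0,0,0.75],
  [0,0,-0.5,0,0,0,0.75],
  [0,0,0,0,0,0,0.75],
  [0,0,0,0,0,0,0.75],
])

```text
t: 7.05
tool_pos: [0.5358, 0.1432, 0.0658]
tool_rot: [-2.514, -1.882, 0.003]
contact_force: [0.4, -0.5, -0.8]
opening: 0.0637
```

```bash
python3 look.py 7
```

```text
t 7.05 world [0.5358 0.1432 0.0658] chute mm [-203.1   41.4   65.8] toolz [-0.002 -0.    -1.   ] tooly chute [ 0.     1.    -0.002] F chute [ 0.35  0.54 -0.84] open 0.0637
```

View pics/side7.png

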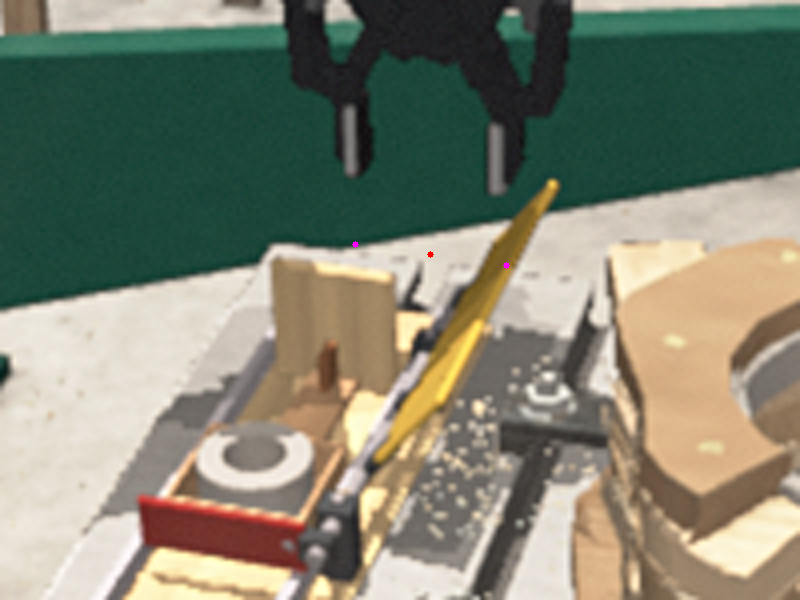

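Request:
carry_out([
  [0,0,-0.6,0,0,0,0.75],
  [0,0,0,0,0,0,0.75],
  [0,0,0,0,0,0,0.75],
])

```text
t: 7.45
tool_pos: [0.5359, 0.1432, 0.0511]
tool_rot: [-2.515, -1.882, 0.002]
contact_force: [0.1, 0.3, 0.1]
opening: 0.064
```

```bash
python3 look.py 8
```

```text
t 7.45 world [0.5359 0.1432 0.0511] chute mm [-203.2   41.5   51.1] toolz [-0.002 -0.    -1.   ] tooly chute [ 0.     1.    -0.002] F chute [-0.27  0.    0.1 ] open 0.064
```

View pics/side8.png

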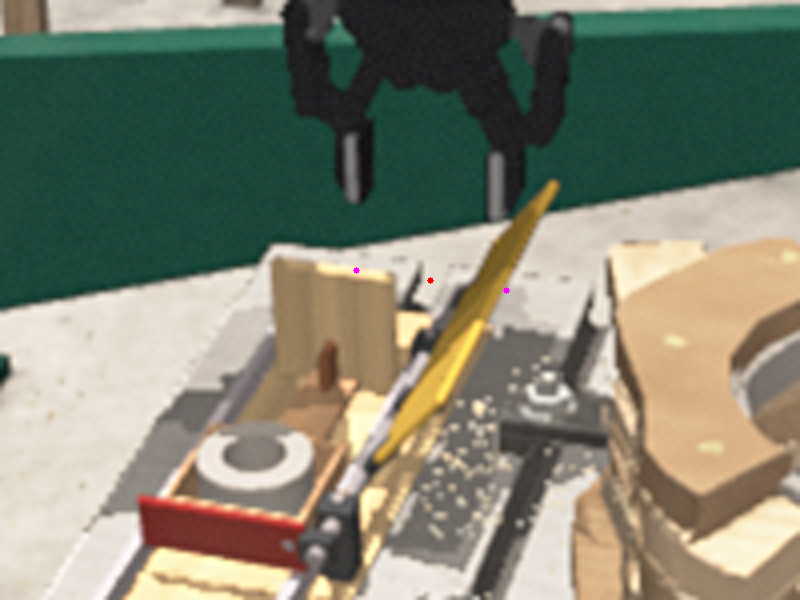

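Request:
carry_out([
  [0,0,-0.4,0,0,0,0.75],
  [0,0,0,0,0,0,0.75],
  [0,0,0,0,0,0,0.75],
])

```text
t: 7.85
tool_pos: [0.5361, 0.1432, 0.0414]
tool_rot: [-2.515, -1.882, 0.002]
contact_force: [0.9, -0.5, -0.5]
opening: 0.0639
```

```bash
python3 look.py 9
```

```text
t 7.85 world [0.5361 0.1432 0.0414] chute mm [-203.2   41.7   41.4] toolz [-0.001 -0.    -1.   ] tooly chute [ 0.     1.    -0.001] F chute [ 0.27  0.97 -0.48] open 0.0639
```

View pics/side9.png

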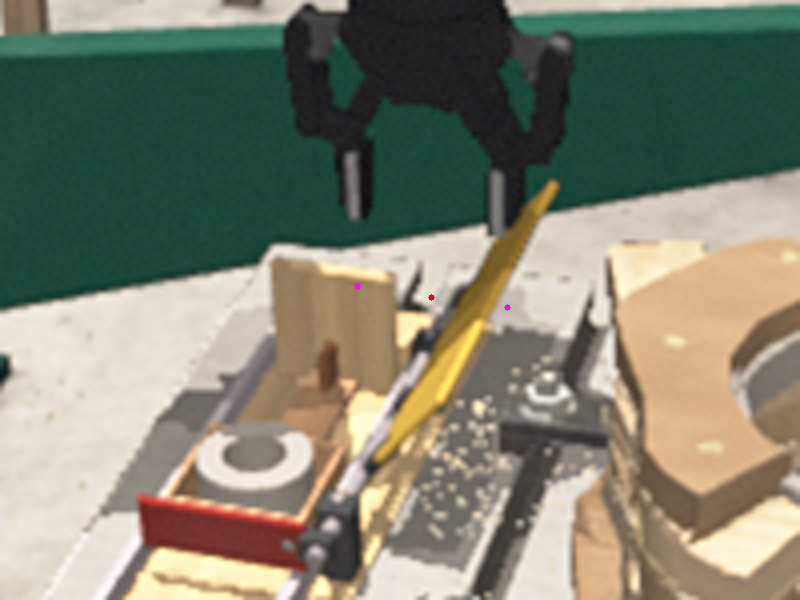

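The bar cuts off the lower right of the finger at (510,225) and there's no contact force, so neither simple reading holds. I'll triangulate the gripper from both views.

Run:
```python
from st import *
o,R=st()
for n,(x0,y0,w,h) in {"side":(265,90,110,82),"top":(150,205,110,82)}.items():
    im=ctrl.get_image(n); k=7.2
    f=cv2.resize(im["frame"][y0:y0+h,x0:x0+w],None,fx=k,fy=k,interpolation=cv2.INTER_CUBIC)
    f=cv2.convertScaleAbs(f,alpha=2.5 if n=="side" else 2,beta=20)
    cv2.imwrite(f"pics/{n}10.png",f)
    print(n,-im["R"].T@im["t"])
```

```text
t 7.95 world [0.5366 0.1433 0.042 ] chute mm [-203.5   42.2   42. ] toolz [ 0.  0. -1.] tooly chute [0. 1. 0.] F chute [-0.55 -0.43  0.45] open 0.064
side [ 0.5491031  -0.863466    0.65327226]
top [ 0.42446954 -0.02418809  0.99409369]
```

View pics/side10.png

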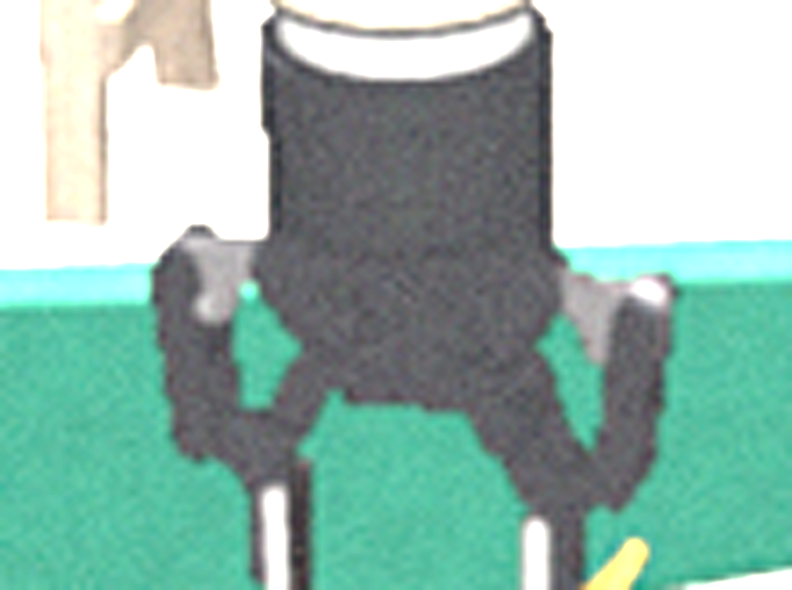

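View pics/top10.png

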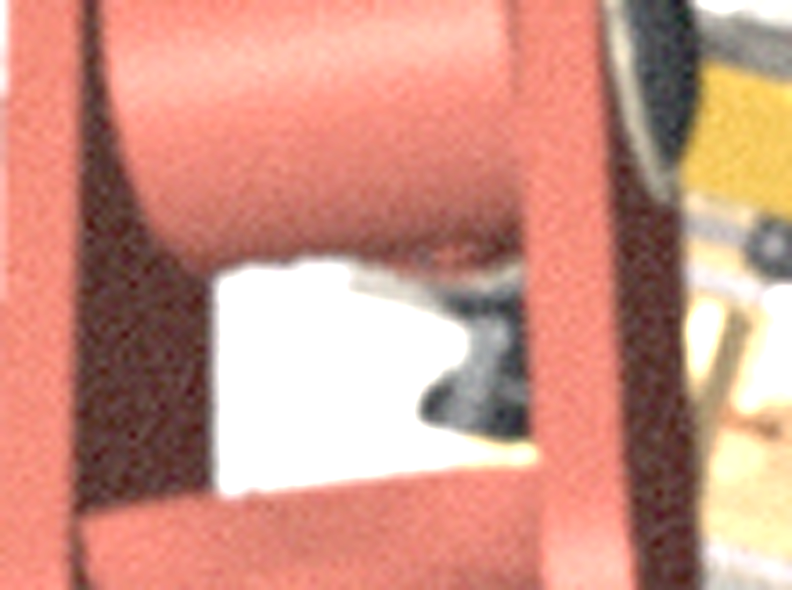

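```bash
cat >> h.py <<'E'
def ray(im,u):
    d=(np.array(u)-[im["cx"],im["cy"]])/[im["fx"],im["fy"]]; s=d.copy()
    for _ in range(20): s=d/(1+im["k1"]*(s@s))
    v=im["R"].T@np.append(s,1); return -im["R"].T@im["t"], v/np.linalg.norm(v)
def tri(a,b):
    (c1,d1),(c2,d2)=a,b
    A=np.stack([d1,-d2],1); s=np.linalg.lstsq(A,c2-c1,rcond=None)[0]
    p1,p2=c1+s[0]*d1,c2+s[1]*d2; return (p1+p2)/2,np.linalg.norm(p1-p2)
E
python3 - <<'E'
from st import *
o,R=st()
S=ctrl.get_image("side");T=ctrl.get_image("top")
c,s=np.cos(p[2]),np.sin(p[2]);M=np.array([[c,s,0],[-s,c,0],[0,0,1]])
fs=lambda u:np.array(u)/7.2+[265,90]-.5
ft=lambda u:np.array(u)/7.2+[150,205]-.5
for a in((170,255),(160,300),(190,240)):
  for b in((480,425),(440,420),(520,440),(490,400)):
    X,g=tri(ray(S,fs(a)),ray(T,ft(b))); print(a,b,(M@(X-[p[0],p[1],0])*1000).round(),"gap mm",round(g*1000,1))
# bar-finger tip and board-finger tip rays in side: print chute position at given chute x
for nm,u in (("bar tip inner",(490,232)),("bar tip",(500,236)),("board tip",(358,220))):
    C,d=ray(S,np.array(u)/4+[215,120]-.5)
    C=M@(C-[p[0],p[1],0]);d=M@d
    for x in(-.19,-.2,-.21,-.22,-.23,-.25,-.27): print(nm,((C+d*(x-C[0])/d[0])*1000).round())
E
```

```text
t 8.05 world [0.5368 0.1433 0.0422] chute mm [-203.5   42.4   42.2] toolz [ 0.  0. -1.] tooly chute [0. 1. 0.] F chute [ 0.76 -0.05 -0.18] open 0.0636
(170, 255) (480, 425) [-200.  -22.  185.] gap mm 1.4
(170, 255) (440, 420) [-211.  -24.  181.] gap mm 3.9
(170, 255) (520, 440) [-190.  -20.  190.] gap mm 3.5
(170, 255) (490, 400) [-198.  -18.  187.] gap mm 7.3
(160, 300) (480, 425) [-203.  -24.  172.] gap mm 5.8
(160, 300) (440, 420) [-214.  -26.  167.] gap mm 8.4
(160, 300) (520, 440) [-192.  -22.  176.] gap mm 0.8
(160, 300) (490, 400) [-200.  -20.  174.] gap mm 11.8
(190, 240) (480, 425) [-201.  -19.  189.] gap mm 4.3
(190, 240) (440, 420) [-211.  -22.  185.] gap mm 1.9
(190, 240) (520, 440) [-190.  -17.  194.] gap mm 9.2
(190, 240) (490, 400) [-198.  -15.  191.] gap mm 1.5
bar tip inner [-190.   76.   91.]
bar tip inner [-200.   73.   85.]
bar tip inner [-210.   70.   79.]
bar tip inner [-220.   68.   73.]
bar tip inner [-230.   65.   67.]
bar tip inner [-250.   59.   55.]
bar tip inner [-270.   54.   44.]
bar tip [-190.   81.   90.]
bar tip [-200.   78.   84.]
bar tip [-210.   75.   78.]
bar tip [-220.   73.   72.]
bar tip [-230.   70.   66.]
bar tip [-250.   65.   54.]
bar tip [-270.   59.   42.]
board tip [-190.    9.   88.]
board tip [-200.    5.   82.]
board tip [-210.    2.   76.]
board tip [-220.   -1.   70.]
board tip [-230.   -5.   64.]
board tip [-250.  -12.   52.]
board tip [-270.  -19.   41.]
```

Triangulated, the gripper's xy agrees with the reported pose (knuckle near chute x -200). The tips are really about 38 mm above the reported TCP z, so they should be just short of touching the bar. I'll press down gradually.

Request:
carry_out([
  [0,0,-0.3,0,0,0,0.75],
  [0,0,-0.3,0,0,0,0.75],
  [0,0,0,0,0,0,0.75],
])

```text
t: 8.45
tool_pos: [0.5355, 0.1432, 0.0256]
tool_rot: [-2.514, -1.881, 0.003]
contact_force: [-1.4, 0.5, 1.2]
opening: 0.064
```

```bash
python3 look.py 11
```

```text
t 8.45 world [0.5355 0.1432 0.0256] chute mm [-203.1   41.2   25.6] toolz [-0.002 -0.    -1.   ] tooly chute [ 0.     1.    -0.002] F chute [-0.04 -1.51  1.17] open 0.064
```

View pics/side11.png

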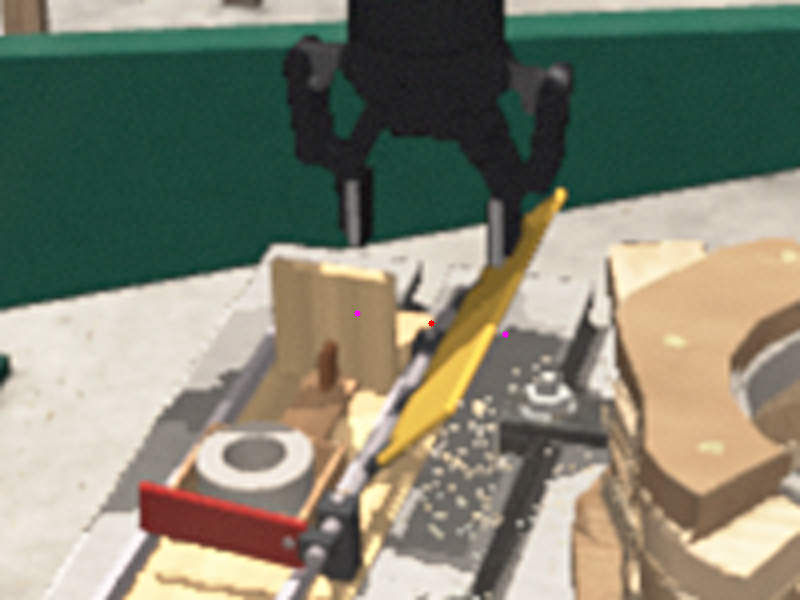

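The bar is pressed by the finger tip at (497,262). Force is about 1.2 N up and the gate's free end (140,485) has started to rise. I'll continue down.

Request:
carry_out([
  [0.03,-0.01,-0.3,0,0,0,0.75],
  [0.03,-0.01,-0.3,0,0,0,0.75],
  [0.03,-0.01,-0.2,0,0,0,0.75],
  [0.03,0,-0.2,0,0,0,0.75],
  [0,0,0,0,0,0,0.75],
])

```text
t: 9.05
tool_pos: [0.5401, 0.1424, 0.0017]
tool_rot: [2.515, 1.882, 0.001]
contact_force: [2.1, -0.4, 3.1]
opening: 0.0636
```

```bash
python3 look.py 12
```

```text
t 9.05 world [0.5401 0.1424 0.0017] chute mm [-203.6   45.8    1.7] toolz [ 0.001 -0.    -1.   ] tooly chute [0.    1.    0.001] F chute [-0.2   2.11  3.07] open 0.0636
```

View pics/side12.png

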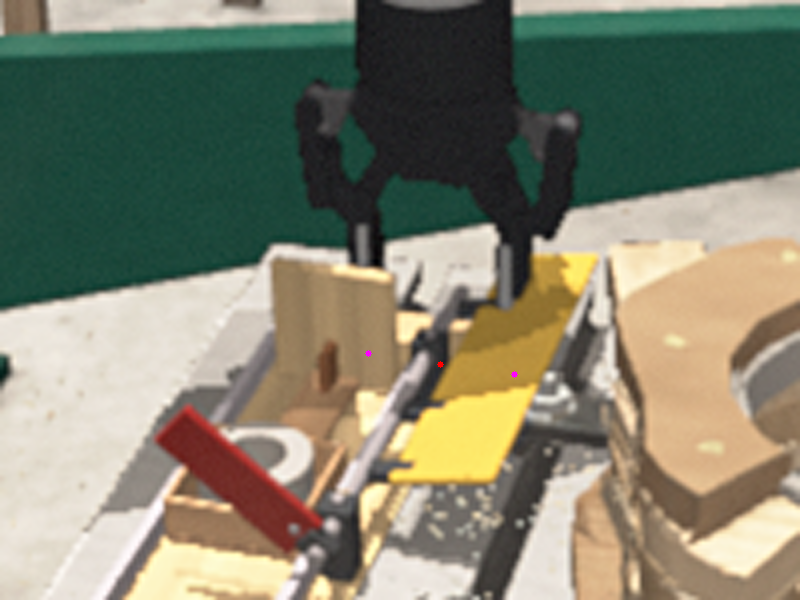

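```bash
cat > ang.py <<'E'
from st import *
def bp(x,r): return (x,.052+r*np.cos(.9),.036+r*np.sin(.9))
def angle(uv):  # crop pixels [gate top corner, gate lower corner, bar near outer, bar far outer]
    S=ctrl.get_image("side"); P=np.array([(0,-.033,.047),(0,-.033,.021),bp(-.05,.065),bp(-.255,.065)])
    U=np.array(uv)/4+[215,120]-.5
    f=lambda a:(proj(S,ch2w(p,rock(P,a[0])))-U).ravel()
    r=least_squares(f,[.8],loss="soft_l1"); print("angle",r.x,r.fun.round(1)); return r.x
if __name__=="__main__":
    import sys; angle(eval(sys.argv[1]))
E
python3 ang.py "[(188,405),(158,440),(498,480),(598,255)]"
```

```text
angle [0.71376052] [ 0.   0.1 -0.8 -0.6 -1.   0.3  0.4 -0.3]
```

Gate angle is about 0.71 from the image. I'll press about 7 mm further to get margin.

Request:
carry_out([
  [0,0,-0.14,0,0,0,0.75],
  [0,0,-0.14,0,0,0,0.75],
  [0,0,0,0,0,0,0.75],
  [0,0,0,0,0,0,0.75],
])

```text
t: 9.6
tool_pos: [0.5402, 0.1425, -0.0047]
tool_rot: [2.515, 1.882, 0.001]
contact_force: [3.9, -1.7, 4.4]
opening: 0.0643
```

```bash
python3 look.py 13
```

```text
t 9.6 world [ 0.5402  0.1425 -0.0047] chute mm [-203.7   45.9   -4.7] toolz [ 0.001 -0.    -1.   ] tooly chute [0.    1.    0.001] F chute [0.58 4.23 4.42] open 0.0643
```

View pics/side13.png

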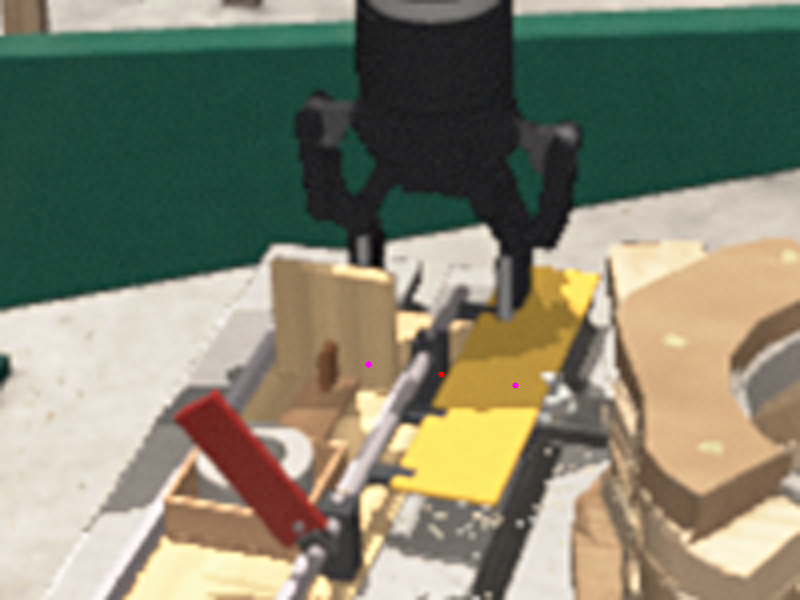

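View pics/top13.png

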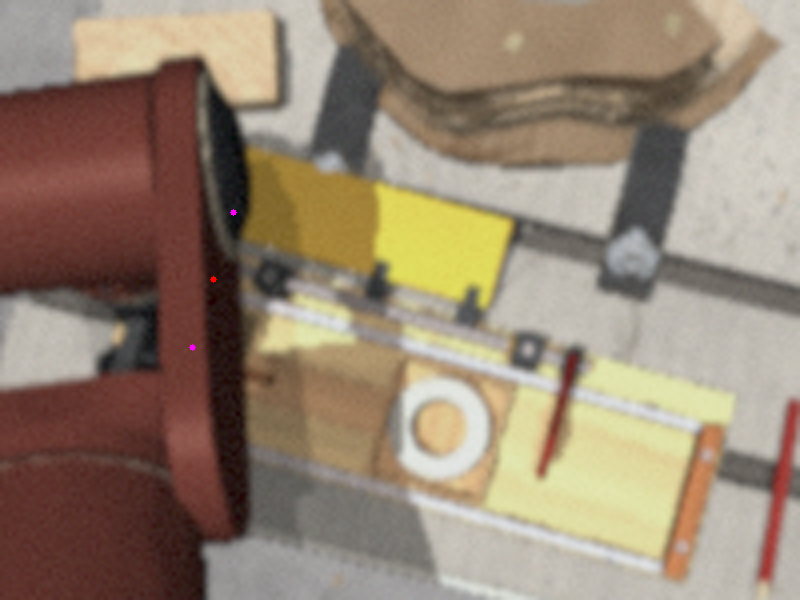

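```bash
python3 ang.py "[(212,392),(178,412),(497,500),(599,273)]"
```

```text
angle [0.89509905] [ 0.5 -0.1 -1.4  1.1 -0.1  0.8  0.6  0.3]
```

Gate angle is about 0.90. The finger sits behind the board at (370,265). Now I'll push along chute +x, slowly.

Request:
carry_out([
  [-0.056,-0.192,0,0,0,0,0.75],
  [-0.056,-0.192,0,0,0,0,0.75],
  [-0.056,-0.192,0,0,0,0,0.75],
  [-0.056,-0.192,0,0,0,0,0.75],
  [-0.056,-0.192,0,0,0,0,0.75],
  [-0.056,-0.192,0,0,0,0,0.75],
])

```text
t: 10.35
tool_pos: [0.5308, 0.1145, -0.0052]
tool_rot: [-2.514, -1.88, -0.002]
contact_force: [2.7, 6.5, 4.5]
opening: 0.0641
```

```bash
python3 look.py 14
```

```text
t 10.35 world [ 0.5308  0.1145 -0.0052] chute mm [-174.2   44.7   -5.2] toolz [-0.     0.003 -1.   ] tooly chute [ 0.001  1.    -0.001] F chute [-6.96  0.81  4.55] open 0.0641
```

View pics/side14.png

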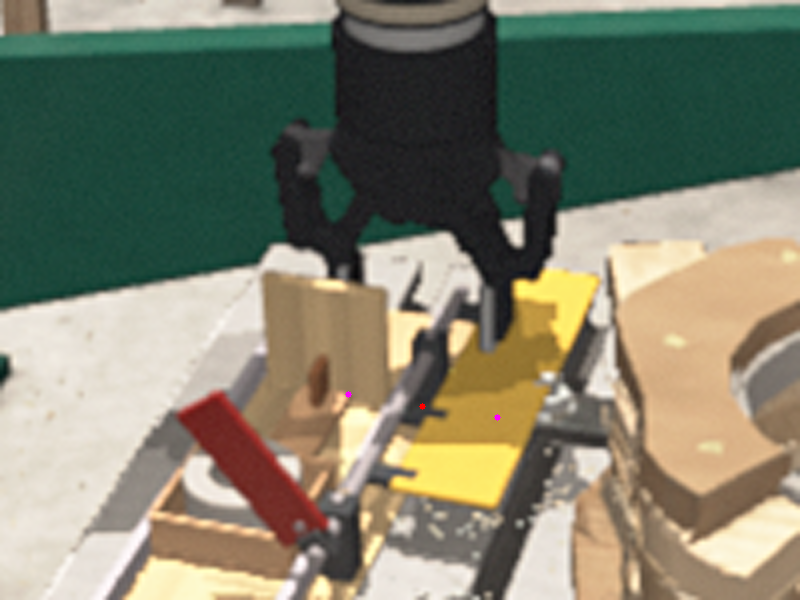

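The tray moves with the finger (board at (325,335), pushing force about 7 N) and the gate stays open. I'll continue.

Request:
carry_out([
  [-0.056,-0.192,0,0,0,0,0.75],
  [-0.056,-0.192,0,0,0,0,0.75],
  [-0.056,-0.192,0,0,0,0,0.75],
  [-0.056,-0.192,0,0,0,0,0.75],
  [-0.056,-0.192,0,0,0,0,0.75],
  [-0.056,-0.192,0,0,0,0,0.75],
])

```text
t: 11.05
tool_pos: [0.5225, 0.0858, -0.0052]
tool_rot: [-2.514, -1.88, -0.003]
contact_force: [1.1, 6.4, 4.3]
opening: 0.064
```

```bash
python3 look.py 15
```

```text
t 11.05 world [ 0.5225  0.0858 -0.0052] chute mm [-144.4   44.8   -5.2] toolz [-0.     0.003 -1.   ] tooly chute [ 0.001  1.    -0.001] F chute [-6.45 -0.73  4.31] open 0.064
```

View pics/side15.png

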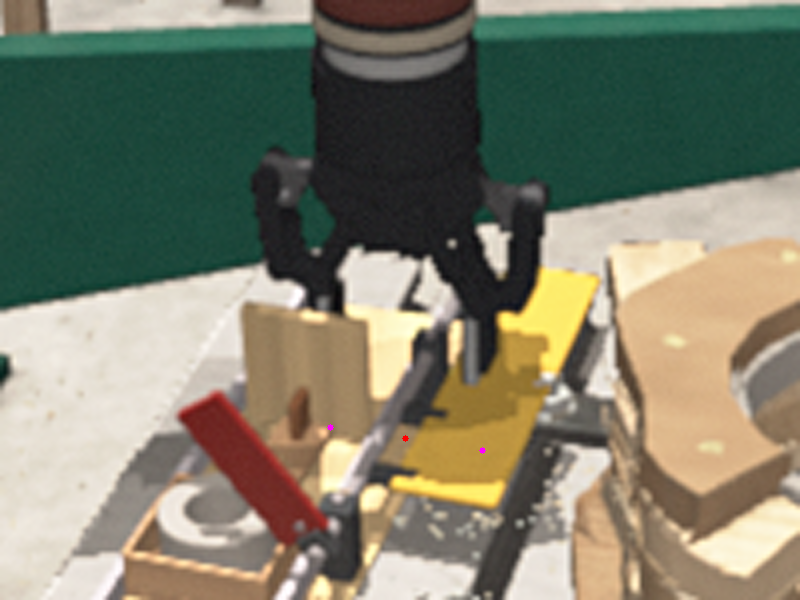

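Request:
carry_out([
  [-0.056,-0.192,0,0,0,0,0.75],
  [-0.056,-0.192,0,0,0,0,0.75],
  [-0.056,-0.192,0,0,0,0,0.75],
  [-0.056,-0.192,0,0,0,0,0.75],
  [-0.056,-0.192,0,0,0,0,0.75],
  [-0.056,-0.192,0,0,0,0,0.75],
  [-0.056,-0.192,0,0,0,0,0.75],
  [-0.056,-0.192,0,0,0,0,0.75],
  [-0.056,-0.192,0,0,0,0,0.75],
])

```text
t: 12.05
tool_pos: [0.5098, 0.0427, -0.0052]
tool_rot: [-2.514, -1.88, -0.002]
contact_force: [3.0, 7.6, 3.7]
opening: 0.0644
```

```bash
sed -i 's/(215,120,200,150)/(205,160,200,150)/' look.py; sed -i 's/\[215,120\]/[205,160]/' ang.py; python3 look.py 16
```

```text
t 12.05 world [ 0.5098  0.0427 -0.0052] chute mm [-99.4  44.8  -5.2] toolz [-0.     0.003 -1.   ] tooly chute [ 0.001  1.    -0.001] F chute [-8.15  0.75  3.73] open 0.0644
```

View pics/side16.png

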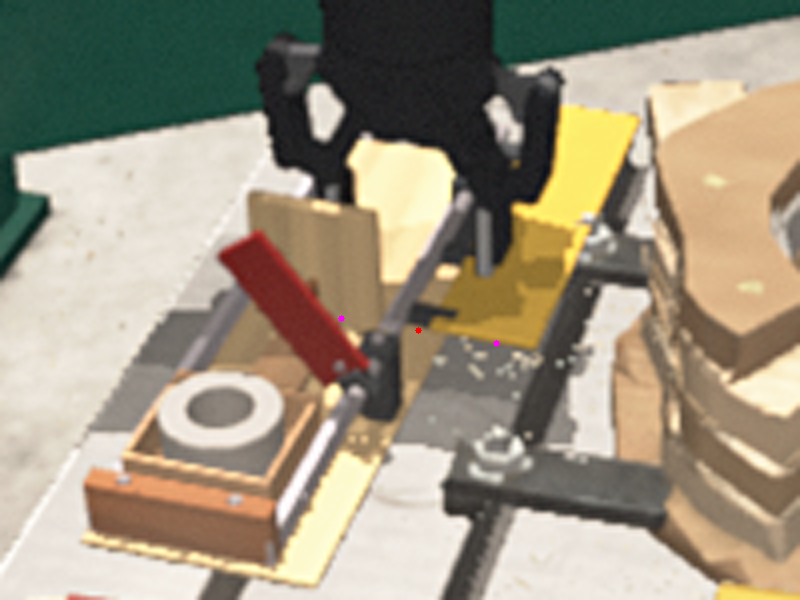

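View pics/top16.png

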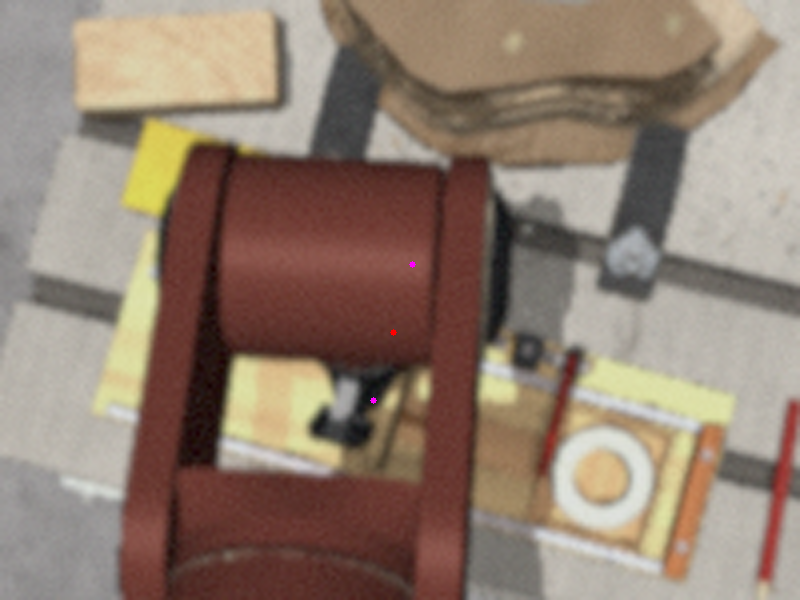

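The gate is open and the pocket front (675,430) is about 11 mm short of the stop (695,430) in the top view. I'll do the final approach slowly.

Request:
carry_out([
  [-0.028,-0.096,0,0,0,0,0.75],
  [-0.028,-0.096,0,0,0,0,0.75],
  [-0.028,-0.096,0,0,0,0,0.75],
  [-0.028,-0.096,0,0,0,0,0.75],
  [-0.014,-0.048,0,0,0,0,0.75],
])

```text
t: 12.65
tool_pos: [0.5066, 0.032, -0.0052]
tool_rot: [-2.514, -1.879, -0.002]
contact_force: [2.8, 7.2, 4.0]
opening: 0.0641
```

```bash
python3 look.py 17
```

```text
t 12.65 world [ 0.5066  0.032  -0.0052] chute mm [-88.2  44.8  -5.2] toolz [-0.     0.003 -1.   ] tooly chute [ 0.001  1.    -0.001] F chute [-7.68  0.69  4.03] open 0.0641
```

View pics/top17.png

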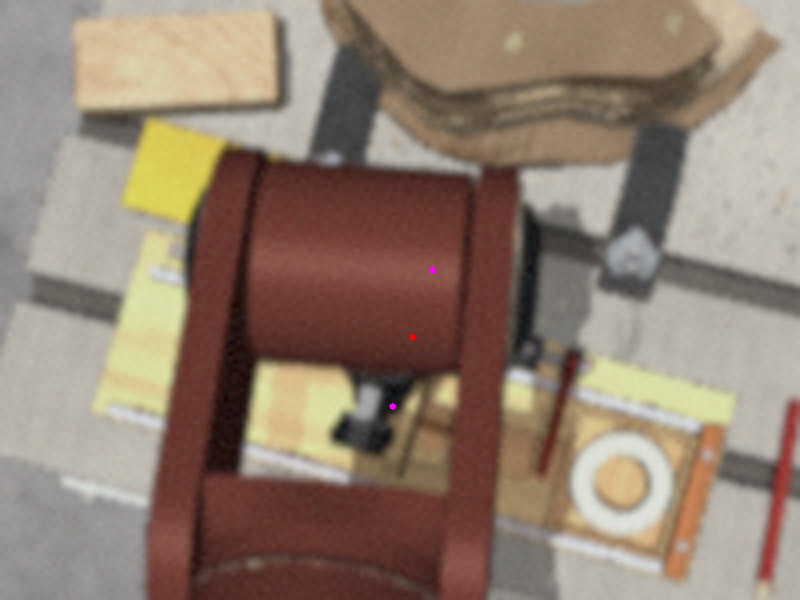

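Request:
carry_out([
  [-0.014,-0.048,0,0,0,0,0.75],
  [-0.014,-0.048,0,0,0,0,0.75],
  [0,0,0,0,0,0,0.75],
])

```text
t: 13.05
tool_pos: [0.5063, 0.031, -0.005]
tool_rot: [-2.514, -1.877, -0.006]
contact_force: [3.5, 12.8, 5.4]
opening: 0.0642
```

Request:
carry_out([
  [-0.014,-0.048,0,0,0,0,0.75],
  [0,0,0,0,0,0,0.75],
])

```text
t: 13.25
tool_pos: [0.5063, 0.031, -0.0047]
tool_rot: [-2.514, -1.874, -0.009]
contact_force: [3.1, 16.8, 5.0]
opening: 0.0641
```

```bash
python3 look.py 18
```

```text
t 13.25 world [ 0.5063  0.031  -0.0047] chute mm [-87.2  44.7  -4.7] toolz [ 0.001  0.008 -1.   ] tooly chute [ 0.003  1.    -0.001] F chute [-16.96  -1.78   5.01] open 0.0641
```

View pics/top18.png

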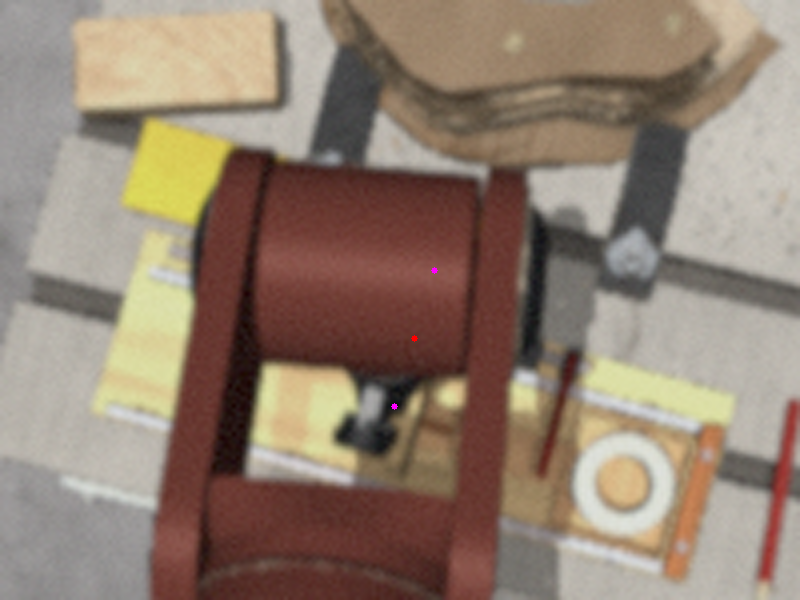

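View pics/side18.png

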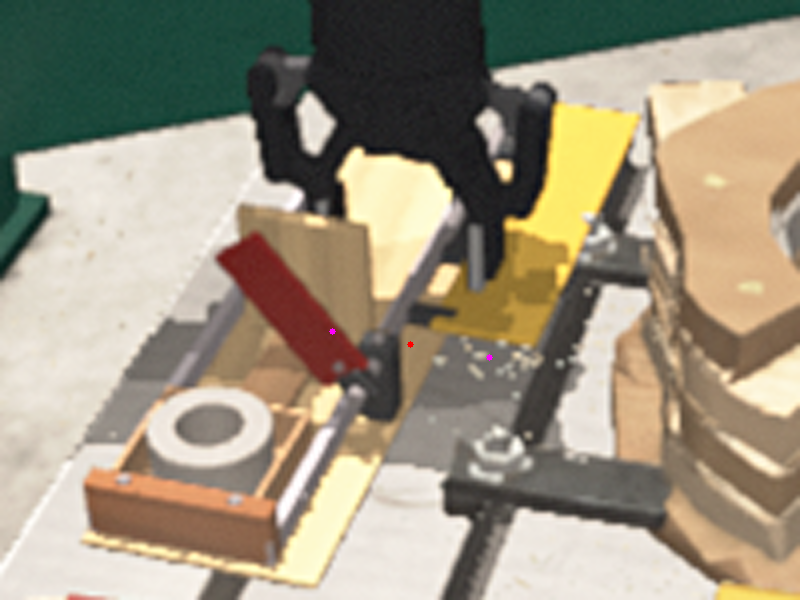

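The tray is home: push force rose from 8 to 17 N with no further travel, the pocket touches the stop at (690,480) top view, and the gate is still up. I'll back off the board with the bar still down, then rise slowly so the gate closes gently.

Request:
carry_out([
  [0,0,0,0,0,0,0.75],
  [0.056,0.192,0,0,0,0,0.75],
  [0.056,0.192,0,0,0,0,0.75],
  [0.056,0.192,0,0,0,0,0.75],
  [0.056,0.192,0,0,0,0,0.75],
  [0,0,0,0,0,0,0.75],
])

```text
t: 13.95
tool_pos: [0.5112, 0.0468, -0.0053]
tool_rot: [-2.514, -1.882, 0.001]
contact_force: [-1.0, -2.9, 4.8]
opening: 0.064
```

```bash
python3 look.py 19
```

```text
t 13.95 world [ 0.5112  0.0468 -0.0053] chute mm [-103.8   45.    -5.3] toolz [-0.001  0.    -1.   ] tooly chute [-0.     1.    -0.001] F chute [ 3.09 -0.18  4.75] open 0.064
```

View pics/side19.png

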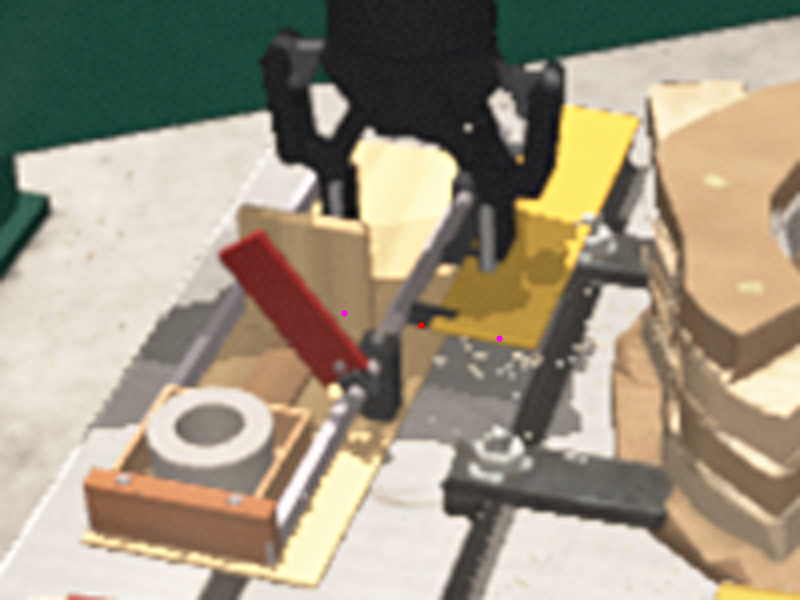

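Request:
carry_out([
  [0,0,0.2,0,0,0,0.75],
  [0,0,0.2,0,0,0,0.75],
  [0,0,0.2,0,0,0,0.75],
  [0,0,0.2,0,0,0,0.75],
  [0,0,0.2,0,0,0,0.75],
  [0,0,0.2,0,0,0,0.75],
  [0,0,0.2,0,0,0,0.75],
  [0,0,0.2,0,0,0,0.75],
  [0,0,0.2,0,0,0,0.75],
  [0,0,0.2,0,0,0,0.75],
  [0,0,0.4,0,0,0,0.75],
  [0,0,0.4,0,0,0,0.75],
])

```text
t: 15.25
tool_pos: [0.5118, 0.0464, 0.0659]
tool_rot: [2.515, 1.882, 0.0]
contact_force: [-0.4, 0.3, -0.7]
opening: 0.0637
```

Request:
carry_out([
  [0,0,0.6,0,0,0,0.75],
  [0,0,0.6,0,0,0,0.75],
  [0,0,0.6,0,0,0,0.75],
  [0,0,0,0,0,0,0.75],
  [0,0,0,0,0,0,0.75],
  [0,0,0,0,0,0,0.75],
])

```text
t: 15.85
tool_pos: [0.511, 0.0465, 0.1092]
tool_rot: [-2.515, -1.882, 0.002]
contact_force: [-1.2, 0.0, -0.2]
opening: 0.064
```

```bash
python3 look.py 20
```

```text
t 15.85 world [0.511  0.0465 0.1092] chute mm [-103.4   44.9  109.2] toolz [-0.001  0.    -1.   ] tooly chute [ 0.     1.    -0.001] F chute [ 0.31 -1.19 -0.18] open 0.064
```

View pics/side20.png

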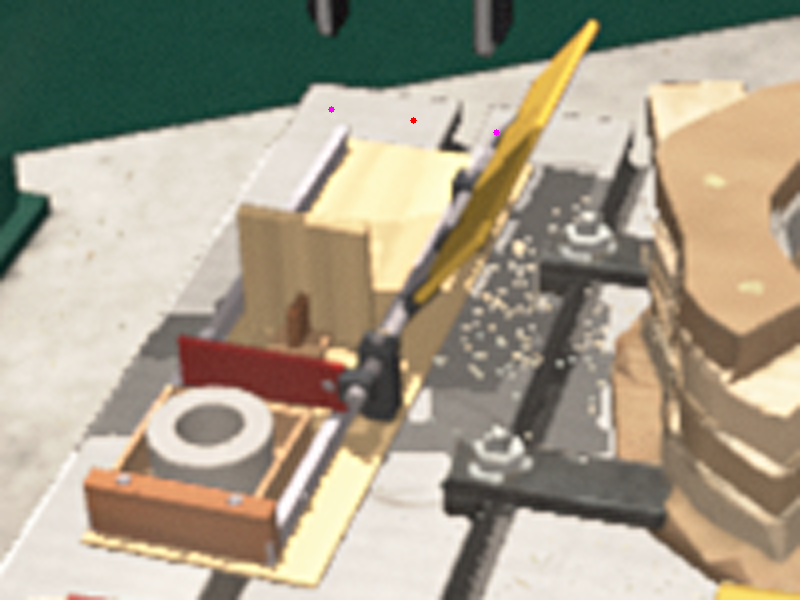

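View pics/top20.png

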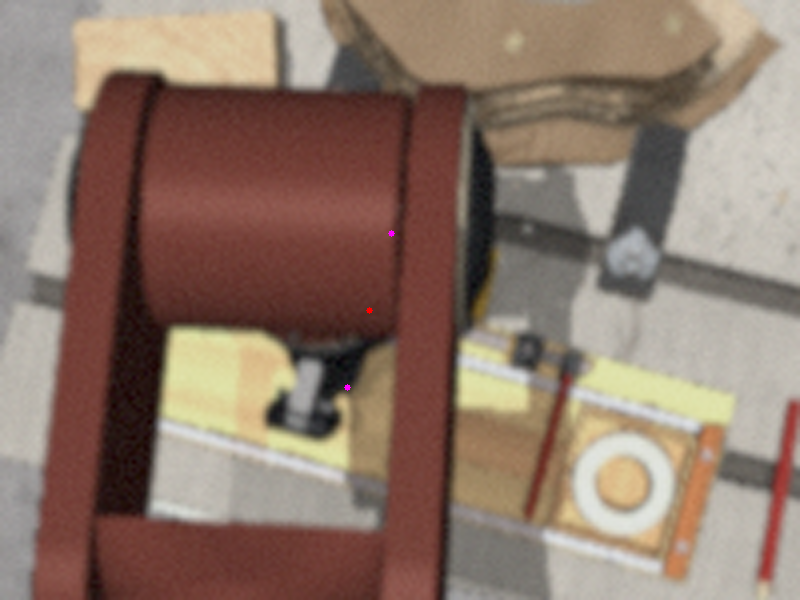

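The gate (265,375) is shut, the tray is against the stop with the ring in its pocket, and the fingers are clear. I'll check the full view and hand in.

Run:
```python
from st import *
S=ctrl.get_image("side");T=ctrl.get_image("top")
for n,im in(("side",S),("top",T)):
    for o in("ring","tray","offcut","tape_measure","setting_block","pencil"):
        print(n,o,[(round(d["p"],2),(np.array(d["position"])*[640,480]).round(1)) for d in ctrl.mark_of(im,o)[:2]])
    print("expected ring/tray home",proj(im,ch2w(p,[[.044,0,.007],[.044,0,.004]])).round(1).tolist())
st(); print(ctrl.finish_job())
```

```text
side ring [(0.78, array([257.3, 281. ])), (0.63, array([255.1, 352.9]))]
side tray []
side offcut []
side tape_measure [(0.6, array([393.4, 340.2]))]
side setting_block [(0.95, array([331.5, 357.9]))]
side pencil [(0.98, array([249. , 317.1])), (0.7, array([330.4, 353.7]))]
expected ring/tray home [[259.2, 279.6], [259.4, 280.9]]
top ring [(0.82, array([341.7, 290.3])), (0.76, array([417.6, 284.9]))]
top tray [(0.94, array([345.2, 290.2]))]
top offcut [(0.8, array([232.9, 187.3]))]
top tape_measure [(0.92, array([413.5, 196. ]))]
top setting_block [(0.78, array([423.3, 235.6]))]
top pencil [(0.74, array([410.3, 193.6])), (0.68, array([383.7, 293.2]))]
expected ring/tray home [[345.5, 289.9], [345.4, 289.9]]
t 16.65 world [0.5116 0.0465 0.11  ] chute mm [-103.6   45.5  110. ] toolz [ 0.  0. -1.] tooly chute [0. 1. 0.] F chute [ 0.32 -0.6  -0.58] open 0.0643
the job is handed in; nothing more can be done
None
```

The tray is home against the end stop and the gate has dropped shut behind it. I handed the job in at about 16.7 s; no verdict was reported.

- **What I did:** I pressed the yellow bar with one fingertip until the gate stood at about 0.9 rad, measured from the picture. The other finger pushed the tray by its board to the stop. There the push force rose from 8 to 17 N with no further travel. I then backed off the board with the bar still down and raised the tool slowly so the gate closed.
- **Last checks:** The pictures show the gate closed, the tray against the stop and the ring in its pocket. In the top view the tray's marker is within 1 px of its expected home position. The ring markers are about 2 px off in the side view and 4 px off in the top view. Bystander markers are within a few pixels of where they started, and the fingers are clear of everything.
- **What disagreed or was missed:** The images put the fingertips about 35–40 mm above the reported TCP height. I never explained that, so I worked from the images and contact force instead. In the final side view the networks did not find the tray or the offcut; the offcut was not found there at the start either. Both were found in the top view.

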